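# Draw the red chisel and hold it flat over the light pad

### The job

Draw the red-handled chisel out of the slanted rack, turn it until it lies level with the broad face of its blade flat, and hold it steady with its cutting edge over the middle of the white light pad, about 20 cm above it, so that the edge can be checked for nicks; finish while still holding it there, do not put it down. The chisel must not touch the pad or be dropped or laid on the bench, and the blue and yellow chisels, the glue jar and the spokeshave stay where they are.

Things in the scene. Friction and masses are not known exactly. Their poses are not given: they have to be found in the camera images.
- rack: Fixed wooden rack, foot 170 x 280 mm, 117 mm high. Origin: centre of its underside; z up. Three slots slant 45 degrees: handles up towards the rack's -x (robot side), blades down to +x. Mouths at x -60, y -80, 0 or 80, z 115 mm in its frame. Slots run through a block 55 mm deep along them, 44 mm thick, 250 mm wide; each 10 x 21 mm, wide along y.
- chisel_red: Red-handled chisel, loose in any one of the slots, 205 mm, 0.12 kg. Origin: where blade meets handle, at the slot's mouth. z runs from blade to handle end: handle to +95 mm, 24 mm square (first 16 mm a 26 mm brass ferrule); blade to -110 mm, 16 wide (y), 5 thick (x). In the rack z points 45 degrees up (3 degrees play) to the rack's -x, y level. Comes out straight along z, 110 mm.
- chisel_red_grip (a point): Point on the red chisel's axis, 50 mm from the origin along +z, in the middle of its handle: a good place to grip, with the fingers closing along the tool's y on the 24 mm wide handle. Same axes as the chisel.
- chisel_red_tip (a point): Middle of the red chisel's cutting edge, 110 mm from the origin along -z (160 mm from the grip point). Same axes as the chisel.
- light_pad: Light pad, fixed flat on the bench: grey plate 150 x 150 mm with a white lit square 120 x 120 mm in it, top 12 mm above the bench. Origin: centre of its underside; z up.
- chisel_blue: Blue-handled chisel of the same shape in another slot of the rack, loose. Origin and axes as for the red one. Leave alone.
- chisel_yellow: Yellow-handled chisel of the same shape in another slot of the rack, loose. Origin and axes as for the red one. Leave alone.
- glue_jar: Amber glass glue jar with green lid, 56 mm across, 70 mm high, standing loose. Origin: centre of its underside. Leave alone.
- spokeshave: Spokeshave, red metal body with two black handles, 262 mm long along its y, about 42 mm along x, 45 mm high, lying loose on the bench (bench top at z = 0). Origin: centre of its underside. Leave alone.
Mind the look-alikes: they are no part of the job. Of the things that look like the chisel_red, the smaller one is meant. Of the things that look like the light_pad, take the one that is farthest to the robot's right at the start.

How it is judged:
By the outcome, as a careful person would: the job done as asked, in the order asked, and still so for the second after the job is handed in, while the arm keeps its last pose, push and grip.
It also fails if it takes over 38 s, if anything falls off the work surface, if the arm or the gripper's body presses on something with over 40 N, if the wrist force passes 120 N, or if a joint passes its speed limit or range.

### The arm

A 6-joint arm with a two-finger parallel gripper is mounted at the origin on the work surface. World frame = base frame: x ahead of the robot, y to its left, z up, the work surface at z = 0. Lengths are in mm, angles in rad, forces in N, time in s.
With the tool pointing down it reaches from about 300 to 775 mm from the base axis. Payload 14.6 kg.
Tool frame: the origin (TCP) lies between the finger pads; the fingertips stand manip.tip_reach ahead of it and the grasp point (between the pads) lies 5 mm behind it (manip.tip_reach is the distance from the TCP to the fingertips, in mm); z points along the fingers, y is the line along which they close (so a half turn about z gives the same grasp; the last joint's range is limited). The gripper opens to 94 mm and grips with 3 to 60 N. Pads are 16 mm wide; open, the fingers measure 119 mm over their backs; the gripper's body (75 mm by 177 mm) begins 78 mm behind the grasp point.
Start: joints at [1.123, 0.3, 1.521, -0, 1.321, -0.067], TCP at [204.411, 510.593, 186.546] pointing down, gripper open.
Joint ranges: [-3.03, 3.03], [-0.79, 2.21], [0.23, 2.52], [-1.04, 4.18], [0, 3.07], [-2.55, 2.55]. Speed limits (rad/s): [2.22, 2.22, 2.57, 3.14, 3.14, 3.14].

### API

Orientations are given as [roll, pitch, yaw] about the fixed x, y, z axes, in that order (R = Rz(yaw) Ry(pitch) Rx(roll)).
In Python, from cell import manip gives the robot as it stands. The module is installed in compiled form; this text tells all that it offers.
- The arm moves only by the shell command python3 -m creep 'ROWS' [FORCE]. ROWS is JSON, a list of rows, each a list of 3 entries, a list of its own where there are three numbers: the opening, from -1 (shut) to 1 (fully open), then the shift along the tool's x, y, z in cm, then the turn about the tool's z in units of 5 degrees (1.0 is 5 degrees). In form: [[grip, [tx, ty, tz], roll], ...]. A call has 1 to 12 rows; each row is the pose to reach, as a shift and turn from the pose commanded when the call began, along the tool's axes at that moment; what a row does not reach only later rows make up. A row lasts 1/10 s, in which the tool goes at most 50 mm and 8.59 degrees, less where a joint would pass 70% of its speed; a pose out of reach is approached as far as the arm can. A call with a gripper value outside its range is refused whole. The fingers move at their own pace and stop on an object; FORCE is the grip in N (left out, the last holds). Time passes only in rows, so rows that repeat a pose let the fingers close. It gives the time, the measured TCP pose, the force, the opening and the grip force at its end, in the units of the state.
- manip.read_state(): the state, without advancing time (a new reading comes with each control period).
- manip.camera(name): name is "scene" or "top" or "wrist"; returns the picture (400x640x3 uint8, red, green, blue); there is no depth.
- manip.camera_params(name): a dict with "fovy" (degrees; the focal length in pixels is half the picture's height over the tangent of half this angle, whatever the lens; pixels are square), "cx", "cy" (the principal point, pixels), "origin" and "attitude" of the camera in the world. Camera axes: x right, y down, z forward; pixel columns grow to the right and rows downward; lengths in mm; the calibration is good to about 2 mm. The wrist camera is an equidistant fisheye: a pixel r from the principal point sees the ray r / f radians off the axis. A picture is of the moment at which its call begins: read the wrist's pose just before it. camera_params takes no time and is no camera call; for the wrist camera it gives the pose at the moment of the call.
- manip.sign_off(): hands the job in; it is judged then, once.
The state is a dict: "clock": time; "joints": joint angles; "qd": joint speeds; "effort": joint torques, N m; "eef_pos": TCP position; "eef_rot": TCP orientation; "wrist_force": force on the tool from outside, world axes, zero at the start; "moment": the same for the moment, N m; "finger_gap": finger opening in mm; "finger_force": force on a finger pad.
Only numpy, scipy, OpenCV 4.12 (cv2) and the standard library are available. Lean on these libraries where they do the work, as an engineer would, in place of code of your own. Each camera call takes 0.05 s, during which the arm holds its last target. There are 200 camera calls.

## Working session

There is one attempt and no reset: what is moved stays moved. The work goes in short steps, Python scripts to look and compute and a shell command to move; the robot and the scene stay as the last step left them, time stands still between calls to the robot, and variables do not carry over. Pictures are saved under pics/ and viewed, at most 12 in all, crops included, and the job is handed in when it is done.

```bash
ls; mkdir -p pics; python3 - <<'E'
from cell import manip
import cv2
print(manip.read_state(), manip.tip_reach)
for n in("scene","top"):
    p=manip.camera_params(n);print(n,p)
    cv2.imwrite(f"pics/{n}0.png",manip.camera(n)[:,:,::-1])
print(manip.camera_params("wrist"))
E
```

```text
pics
{'clock': 0.0, 'joints': array([ 1.12339648e+00,  3.00444016e-01,  1.52154025e+00, -2.37065347e-05,
        1.32074054e+00, -6.65596319e-02]), 'qd': array([-0.00011114, -0.00133637, -0.00068275, -0.0015867 , -0.00158589,
        0.00049247]), 'effort': array([-3.84825780e-04, -5.31809235e+01, -3.52741134e+01,  7.08858669e-02,
        2.44285382e-02, -1.56794345e-04]), 'eef_pos': array([204.30297309, 510.34717789, 186.01848392]), 'eef_rot': array([-3.14046148e+00, -5.23884159e-05,  2.76075829e+00]), 'wrist_force': array([ 0.31771127,  0.75679822, -0.11425787]), 'moment': array([ 0.02261215, -0.05304403,  0.00158041]), 'finger_force': 0.0, 'finger_gap': 94.02354462493179} 14.0
scene {'fovy': 45.172759283458475, 'cx': 321.2118798868391, 'cy': 200.68068425112563, 'origin': array([1023.95682113, -309.95454105, 1146.97542089]), 'attitude': array([-2.60189773, -0.0080504 ,  0.95899304])}
top {'fovy': 47.59139513551478, 'cx': 325.95535639081277, 'cy': 199.9756857765484, 'origin': array([ 395.72013363,   20.44804399, 1380.05415987]), 'attitude': array([-3.03389806e+00,  7.34798861e-04, -1.58567188e+00])}
{'fovy': 65.70646984690485, 'cx': 317.92241173563394, 'cy': 202.3804656724077, 'origin': array([135.45001314, 536.57977966, 382.93929906]), 'attitude': array([2.88197183e+00, 1.33836164e-03, 1.18962059e+00])}
```

View pics/scene0.png

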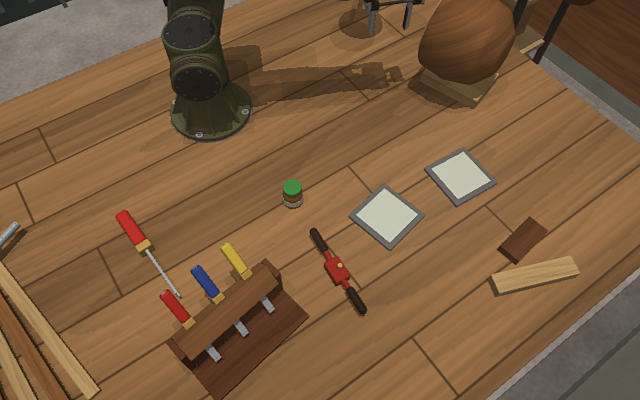

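View pics/top0.png

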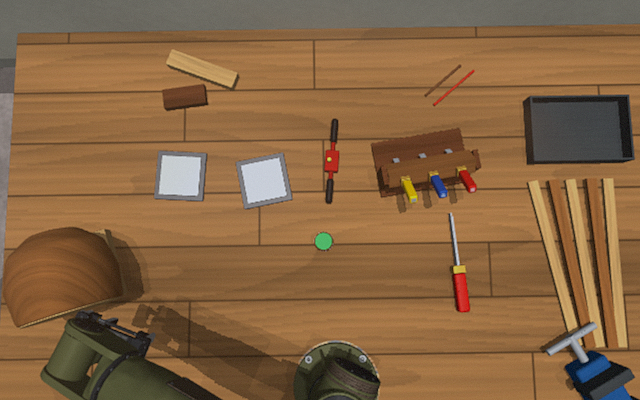

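The top view (robot at the bottom, +x up, +y left) shows the target red chisel in the rack's right slot at about (467,181). The larger red decoy lies on the bench at (459,270). The right-hand light pad is at (264,181), the spokeshave at (331,160) and the jar at (323,241). Next I'll zoom in for a precise fit.

```bash
python3 - <<'E'
import cv2,numpy as np
t=cv2.imread("pics/top0.png");s=cv2.imread("pics/scene0.png")
a=cv2.resize(t[120:220,365:490],None,fx=5,fy=5,interpolation=cv2.INTER_CUBIC)
b=cv2.resize(s[235:400,150:315],None,fx=3.6,fy=3.6,interpolation=cv2.INTER_CUBIC)
cv2.imwrite("pics/ca.png",a);cv2.imwrite("pics/cb.png",b)
E
```

```text
(no output)
```

View pics/ca.png

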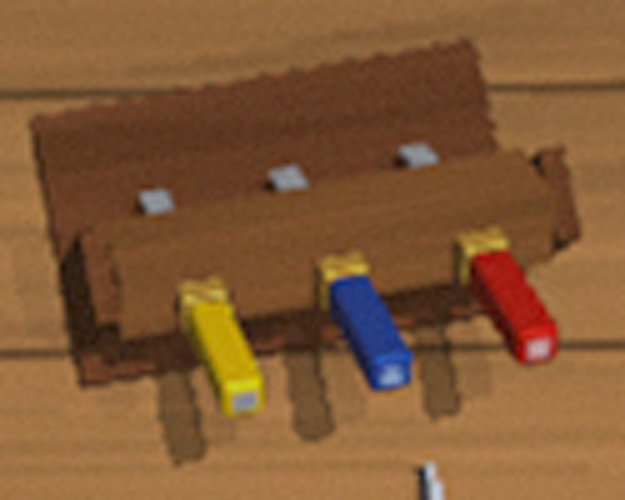

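View pics/cb.png

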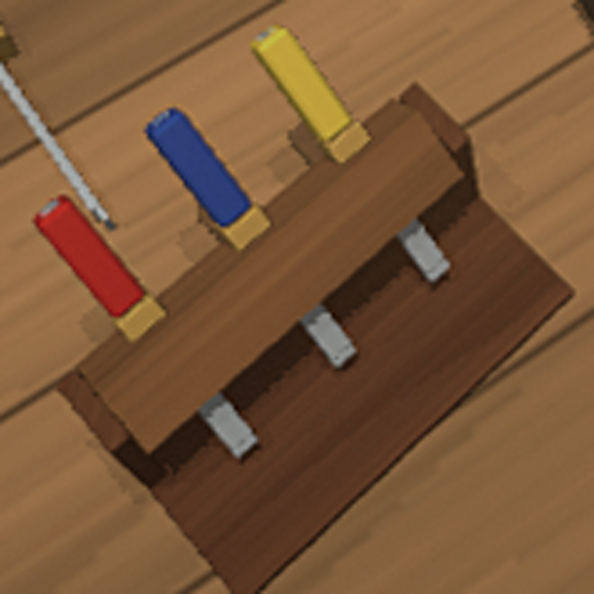

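The top crop puts the handle-end faces at (245,400), (391,375) and (538,347), and the blade tips at about (153,190), (287,167) and (417,146). The scene crop puts the ends at (267,37), (163,118) and (52,208), and the tips at (437,277), (345,362) and (246,452). Now to triangulate and fit.

```bash
cat > h.py <<'E'
import numpy as np,cv2
from scipy.spatial.transform import Rotation as R
from cell import manip
def ray(n,u,v):
    p=manip.camera_params(n);f=200/np.tan(np.radians(p["fovy"]/2))
    d=np.array([(u-p["cx"])/f,(v-p["cy"])/f,1.]);d=R.from_euler("xyz",p["attitude"]).apply(d)
    return np.array(p["origin"]),d/np.linalg.norm(d)
def proj(n,X):
    p=manip.camera_params(n);f=200/np.tan(np.radians(p["fovy"]/2))
    c=R.from_euler("xyz",p["attitude"]).inv().apply(np.atleast_2d(X)-p["origin"])
    return c[:,:2]/c[:,2:]*f+[p["cx"],p["cy"]]
def tri(*obs):
    A=np.zeros((3,3));b=np.zeros(3);L=[]
    for n,u,v in obs:
        o,d=ray(n,u,v);P=np.eye(3)-np.outer(d,d);A+=P;b+=P@o;L.append((o,P))
    x=np.linalg.solve(A,b);return x,max(np.linalg.norm(P@(x-o)) for o,P in L)
E
python3 - <<'E'
from h import *
from scipy.optimize import least_squares
T=lambda a:(365+a[0]/5,120+a[1]/5)
S=lambda a:(150+a[0]/3.6,235+a[1]/3.6)
te=[(245,400),(391,375),(538,347)];se=[(267,37),(163,118),(52,208)]
tt=[(153,190),(287,167),(417,146)];st=[(437,277),(345,362),(246,452)]
for nm,A,B in(("end",te,se),("tip",tt,st)):
    for a,b in zip(A,B):
        x,e=tri(("top",*T(a)),("scene",*S(b)));print(nm,x.round(1),round(e,1))
top=np.array([T(a) for a in te+tt]);sc=np.array([S(a) for a in se+st])
def model(p):
    x,y,w,pit=p;m=np.array([[-60,k,115] for k in(80,0,-80)])
    z=np.array([-np.cos(pit),0,np.sin(pit)]);xx=np.array([np.sin(pit),0,np.cos(pit)])
    # blade face upper edge +2.5 along x
    P=np.vstack([m+95*z,m-110*z+2.5*xx])
    return R.from_euler("z",w).apply(P)+[x,y,0]
fun=lambda p:np.r_[(proj("top",model(p))-top).ravel(),(proj("scene",model(p))-sc).ravel()]
r=least_squares(fun,[550,-230,0,np.pi/4],x_scale=[10,10,.1,.1]);print("rack",r.x,np.sqrt(np.mean(r.fun**2)));print(fun(r.x).reshape(-1,2).round(1).tolist())
# pads
for n in("top","scene"):
    im=manip.camera(n)
    w=((im.min(2)>185)).astype(np.uint8)
    k,l,s,c=cv2.connectedComponentsWithStats(w)
    for i in range(1,k):
        if s[i,4]>300:
            cnt=(l==i).astype(np.uint8);q=cv2.minAreaRect(cv2.findNonZero(cnt))
            o,d=ray(n,*c[i]);print(n,c[i].round(1),s[i,4],(o+d*(12-o[2])/d[2]).round(1),q[2])
E
```

```text
end [ 522.9 -214.5  175.5] 1.3
end [ 535.1 -292.5  176.9] 1.5
end [ 548.9 -371.8  177. ] 1.4
tip [ 666.2 -192.9   30.5] 0.3
tip [ 679.5 -272.6   31.9] 1.9
tip [ 691.8 -352.1   29.4] 2.2
rack [ 6.62018290e+02 -2.73802050e+02  1.50231352e-01  7.99777201e-01] 0.8111794193511952
[[-0.3, -1.4], [0.1, -1.3], [0.2, -0.6], [-0.0, -1.2], [-0.7, -0.9], [-0.6, -1.0], [-0.3, -0.9], [-1.0, -0.3], [-1.4, -0.8], [0.4, -0.5], [-0.4, -0.7], [-0.8, -1.1]]
top [179.5 175.3] 1423 [626.2 465.2  12. ] 2.862405300140381
top [263.3 180.1] 1432 [607.3 209.2  12. ] 78.69007110595703
```

```bash
cat >> h.py <<'E'
def go(tgt,yaw,st=None):
    "shift (cm, tool axes) and turn (5deg units) from present pose to TCP target, tool down"
    s=manip.read_state();M=R.from_euler("xyz",s["eef_rot"])
    M=R.from_euler("xyz",[np.pi,0,s["eef_rot"][2]])
    sh=M.inv().apply(np.array(tgt)-s["eef_pos"])/10
    dy=(s["eef_rot"][2]-yaw+np.pi)%(2*np.pi)-np.pi
    print("from",s["eef_pos"].round(1),np.degrees(s["eef_rot"]).round(2),"t",round(s["clock"],2),"shift cm",sh.round(2),"turn",round(np.degrees(dy)/5,2))
E
python3 - <<'E'
from h import *
from scipy.optimize import least_squares
T=lambda a:(365-.4+a[0]/5,120-.4+a[1]/5)
S=lambda a:(150-.36+a[0]/3.6,235-.36+a[1]/3.6)
te=[(245,400),(391,375),(538,347)];se=[(267,37),(163,118),(52,208)]
tt=[(153,190),(287,167),(417,146)];st=[(437,277),(345,362),(246,452)]
e,_=tri(("top",*T(te[2])),("scene",*S(se[2])));t,_=tri(("top",*T(tt[2])),("scene",*S(st[2])))
print(e,t,np.linalg.norm(e-t),"grip",e+45/205*(t-e))
top=np.array([T(a) for a in te+tt]);sc=np.array([S(a) for a in se+st])
def model(p,zo=0):
    x,y,w,pit=p[:4];m=np.array([[-60,k,115] for k in(80,0,-80)])
    z=np.array([-np.cos(pit),0,np.sin(pit)]);xx=np.array([np.sin(pit),0,np.cos(pit)])
    P=np.vstack([m+95*z,m-110*z+2.5*xx])
    return R.from_euler("z",w).apply(P)+[x,y,0 if len(p)<5 else p[4]]
fun=lambda p:np.r_[(proj("top",model(p))-top).ravel(),(proj("scene",model(p))-sc).ravel()]
for p0 in([550,-230,0,.8],[550,-230,0,.8,0]):
    r=least_squares(fun,p0,x_scale=[10,10,.1,.1,5][:len(p0)]);p=r.x
    G=R.from_euler("z",p[2]).apply([-60-50*np.cos(p[3]),-80,115+50*np.sin(p[3])])+[p[0],p[1],p[4] if len(p)>4 else 0]
    print("rack",p,np.sqrt(np.mean(r.fun**2)),"grip",G)
go([580,-367,260],.15)
E
```

```text
[ 549.30482805 -370.98254516  179.26363732] [ 692.03491751 -351.28128943   32.14880171] 205.91938415895154 grip [ 580.6358233  -366.65787927  146.97013682]
rack [ 6.61814757e+02 -2.73543681e+02  1.50382535e-01  8.00634255e-01] 0.5524891554802355 grip [ 580.05755669 -366.84526393  150.88989182]
rack [ 6.60990797e+02 -2.73867479e+02  1.50561435e-01  7.97940018e-01
 -4.66575570e+00] 0.372396579650928 grip [ 579.15481258 -367.19817145  146.13021264]
from [204.3 510.5 186.2] [-179.96   -0.    158.18] t 0.2 shift cm [-67.49 -67.5   -7.38] turn 29.92
```

```bash
python3 -m creep '[[0.06,[0,0,-10],0],[0.06,[-5,-5,-10],2],[0.06,[-67.5,-67.5,-10],30],[0.06,[-67.5,-67.5,-10],30],[0.06,[-67.5,-67.5,-10],30],[0.06,[-67.5,-67.5,-10],30],[0.06,[-67.5,-67.5,-10],30],[0.06,[-67.5,-67.5,-10],30],[0.06,[-67.5,-67.5,-10],30],[0.06,[-67.5,-67.5,-10],30],[0.06,[-67.5,-67.5,-10],30],[0.06,[-67.5,-67.5,-10],30]]' 40; python3 -c "
from h import *
go([580,-367,260],.15)"
```

```text
clock: 1.4
eef_pos: [417.5, 11.4, 277.2]
eef_rot: [3.141, -0.0, 1.104]
wrist_force: [0.4, 1.6, 0.1]
finger_gap: 49.6
finger_force: 0.0
from [417.5  11.4 277.2] [ 1.7997e+02 -2.0000e-02  6.3280e+01] t 1.4 shift cm [-26.5   31.53   1.72] turn 10.94
```

```bash
python3 -m creep '[[0.06,[-26.5,31.5,1.7],11],[0.06,[-26.5,31.5,1.7],11],[0.06,[-26.5,31.5,1.7],11],[0.06,[-26.5,31.5,1.7],11],[0.06,[-26.5,31.5,1.7],11],[0.06,[-26.5,31.5,1.7],11],[0.06,[-26.5,31.5,1.7],11],[0.06,[-26.5,31.5,1.7],11],[0.06,[-26.5,31.5,1.7],11],[0.06,[-26.5,31.5,1.7],11],[0.06,[-26.5,31.5,1.7],11]]' 40; python3 -c "
from h import *
go([580,-367,144],.15)
print(manip.camera_params('wrist'))
im=manip.camera('wrist');cv2.imwrite('pics/w1.png',im[:,:,::-1])"
```

```text
clock: 2.5
eef_pos: [581.8, -363.2, 259.8]
eef_rot: [-3.141, 0.0, 0.151]
wrist_force: [-0.0, 0.6, -0.6]
finger_gap: 49.9
finger_force: 0.0
from [ 581.8 -363.2  259.8] [-1.7998e+02  2.0000e-02  8.6500e+00] t 2.5 shift cm [-0.23  0.35 11.58] turn 0.01
{'fovy': 65.70646984690485, 'cx': 317.92241173563394, 'cy': 202.3804656724077, 'origin': array([ 655.76110743, -353.67318493,  456.66290914]), 'attitude': array([ 2.88130125e+00,  1.84663454e-04, -1.42012180e+00])}
```

View pics/w1.png

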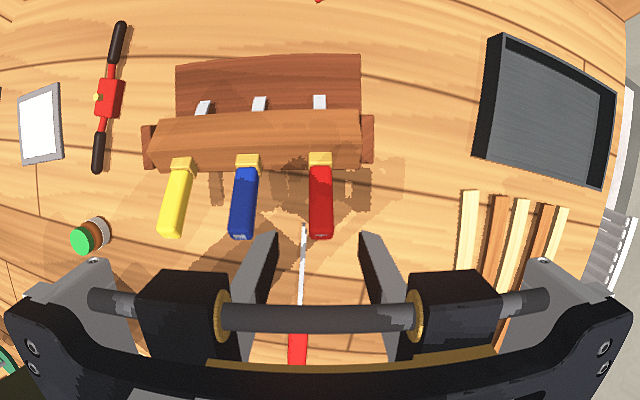

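The wrist view shows the red handle running from (320,155) to the end face at about (321,235), centred between the fingertips at (265,235) and (372,235). I'll check this numerically against the fit.

```bash
cat >> h.py <<'E'
def wray(p,u,v):
    f=200/np.tan(np.radians(p["fovy"]/2));a=np.array([u-p["cx"],v-p["cy"]]);r=np.hypot(*a);t=r/f
    d=np.r_[a/r*np.sin(t),np.cos(t)];return np.array(p["origin"]),R.from_euler("xyz",p["attitude"]).apply(d)
E
python3 -c "
from h import *
p=manip.camera_params('wrist')
for u,v,z in((321,236,180),(320,168,129)):
    o,d=wray(p,u,v);print(o+d*(z-o[2])/d[2])
go([580,-367,144],.15)
"
```

```text
[ 550.34818901 -372.28815468  180.        ]
[ 607.41295693 -362.87698236  129.        ]
from [ 581.8 -362.7  260.5] [ 1.7999e+02 -2.0000e-02  8.6900e+00] t 2.55 shift cm [-0.24  0.39 11.65] turn 0.02
```

```bash
python3 -m creep '[[0.06,[-0.2,0.4,4],0],[0.06,[-0.2,0.4,8],0],[0.06,[-0.2,0.4,11.6],0],[0.06,[-0.2,0.4,11.6],0],[0.06,[-0.2,0.4,11.6],0]]' 40; python3 -c "
from h import *
go([580,-367,144],.15)"
```

```text
clock: 3.05
eef_pos: [580.9, -367.4, 146.0]
eef_rot: [3.141, -0.001, 0.152]
wrist_force: [0.0, 0.4, 1.4]
finger_gap: 49.8
finger_force: 0.0
from [ 580.9 -367.4  146. ] [ 1.7995e+02 -6.0000e-02  8.6900e+00] t 3.05 shift cm [-0.08 -0.05  0.2 ] turn 0.02
```

```bash
python3 -m creep '[[-1,[0,0,0],0],[-1,[0,0,0],0],[-1,[0,0,0],0],[-1,[0,0,0],0],[-1,[0,0,0],0],[-1,[0,0,0],0],[-1,[0,0,0],0]]' 40; python3 -m creep '[[-1,[-0.7,0,-0.72],0],[-1,[-1.4,0,-1.44],0],[-1,[-2.1,0,-2.15],0],[-1,[-2.1,0,-2.15],0]]' 40
```

```text
clock: 3.75
eef_pos: [580.4, -368.1, 144.6]
eef_rot: [3.141, -0.0, 0.151]
wrist_force: [-1.7, 1.2, 5.3]
finger_gap: 22.5
finger_force: 39.9
clock: 4.15
eef_pos: [559.2, -371.8, 167.2]
eef_rot: [3.14, -0.001, 0.15]
wrist_force: [-0.4, 1.1, -0.7]
finger_gap: 22.9
finger_force: 39.8
```

```bash
python3 -m creep '[[-1,[-1.5,0,-1.54],0],[-1,[-3,0,-3.08],0],[-1,[-4.5,0,-4.62],0],[-1,[-6,0,-6.16],0],[-1,[-7.3,0,-7.5],0],[-1,[-7.3,0,-9],0],[-1,[-7.3,0,-9],0]]' 40; python3 -c "
from h import *
go([580,-367,144],.15)
for n in('top','scene'): cv2.imwrite(f'pics/{n}2.png',manip.camera(n)[:,:,::-1])
t=cv2.imread('pics/top2.png')[120:270,340:500];s=cv2.imread('pics/scene2.png')[180:330,120:280]
cv2.imwrite('pics/c2.png',np.hstack([cv2.resize(x,(400,375),interpolation=cv2.INTER_CUBIC) for x in(t,s)]))"
```

```text
clock: 4.85
eef_pos: [487.6, -382.7, 257.7]
eef_rot: [3.139, -0.002, 0.15]
wrist_force: [0.8, -0.3, -1.2]
finger_gap: 22.9
finger_force: 39.8
from [ 487.6 -382.7  257.7] [ 1.7985e+02 -1.2000e-01  8.6200e+00] t 4.85 shift cm [ 9.37 -0.17 11.37] turn 0.0
```

View pics/c2.png

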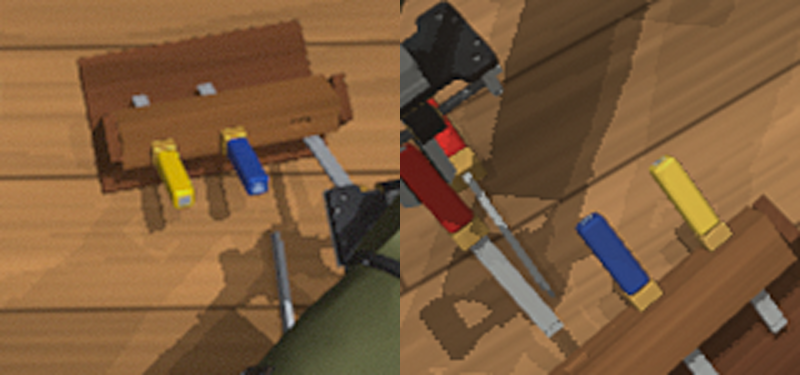

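The chisel is clear of the slot and still slants about 45°: its tip is at about (550,330) in the right half and (312,142) in the left. Since the tool can't tilt, I'll pivot the chisel in the pads by lowering its blade onto the rack block's top edge.

```bash
python3 -m creep '[[-1,[2,0,0],0],[-1,[4,0,0],0],[-1,[4,0,1.5],0],[-1,[4,0,3],0],[-1,[4,0,4],0],[-1,[4,0,5],0],[-1,[4,0,5],0]]' 25;  python3 -m creep '[[-1,[0,0,0.7],0],[-1,[0,0,1.4],0],[-1,[0,0,2.1],0],[-1,[0,0,2.8],0],[-1,[0,0,2.8],0]]' 25; python3 -c "
from h import *
go([580,-367,144],.15)
for n in('top','scene'): cv2.imwrite(f'pics/{n}3.png',manip.camera(n)[:,:,::-1])
t=cv2.imread('pics/top3.png')[120:270,340:500];s=cv2.imread('pics/scene3.png')[180:330,120:280]
cv2.imwrite('pics/c3.png',np.hstack([cv2.resize(x,(400,375),interpolation=cv2.INTER_CUBIC) for x in(t,s)]))"
```

```text
clock: 5.65
eef_pos: [526.8, -375.8, 203.8]
eef_rot: [-3.14, 0.001, 0.151]
wrist_force: [1.1, 1.6, -0.3]
finger_gap: 23.2
finger_force: 25.0
clock: 6.15
eef_pos: [526.9, -375.9, 176.3]
eef_rot: [-3.14, 0.001, 0.151]
wrist_force: [0.5, -0.1, 0.6]
finger_gap: 23.5
finger_force: 25.0
from [ 526.9 -375.9  176.3] [-1.7994e+02  5.0000e-02  8.6400e+00] t 6.15 shift cm [ 5.39 -0.08  3.23] turn 0.01
```

View pics/c3.png

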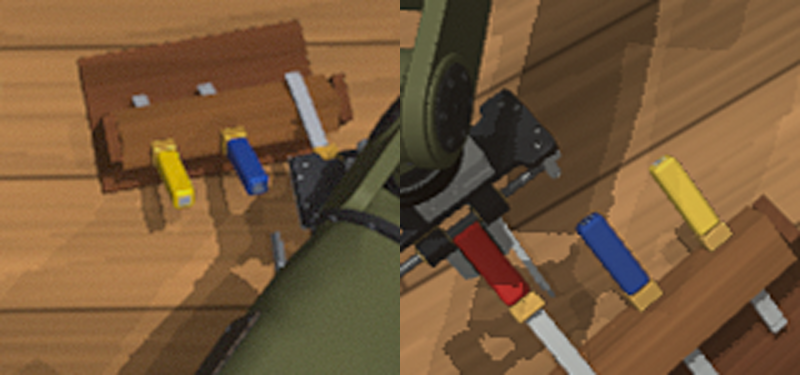

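The blade now rests on the block and the chisel has pivoted up; the tip is at about (294,75) in the left half, which is top pixel (457.3,149.7). Computing the tilt.

```bash
cat >> h.py <<'E'
def tilt(n,u,v,D=160):
    "angle below level (deg) at which tip, D from grasp along yaw dir, projects nearest pixel"
    s=manip.read_state();G=s["eef_pos"]+[0,0,5];w=s["eef_rot"][2];a=np.radians(np.arange(-60,90,.25))
    P=G+D*np.c_[np.cos(a)*np.cos(w),np.cos(a)*np.sin(w),-np.sin(a)]
    e=np.linalg.norm(proj(n,P)-[u,v],axis=1);i=e.argmin();return np.degrees(a[i]),e[i],P[i]
E
python3 -c "
from h import *
print(tilt('top',457.3,149.7))
s=cv2.imread('pics/scene3.png');t=cv2.imread('pics/top3.png')
for a in (0,10,20,30,45): 
  st=manip.read_state();G=st['eef_pos']+[0,0,5];w=st['eef_rot'][2];a=np.radians(a)
  P=G+160*np.array([np.cos(a)*np.cos(w),np.cos(a)*np.sin(w),-np.sin(a)]);print(np.degrees(a),proj('top',P),proj('scene',P))
"
```

```text
(np.float64(24.75), np.float64(0.4875819293969481), array([ 670.86771254, -354.21898748,  115.43061443]))
0.0 [[462.8894588  138.82640628]] [[202.18692918 340.34327512]]
10.0 [[460.04360372 142.11474814]] [[204.25506605 343.07920876]]
20.0 [[457.7392239  146.84137365]] [[204.76234202 343.89950921]]
29.999999999999996 [[456.0028824  152.80024272]] [[203.80862689 342.92059658]]
45.0 [[454.4843135  163.59291058]] [[199.93793435 338.43512787]]
```

```bash
python3 -m creep '[[-1,[0,0,0.8],0],[-1,[0,0,1.6],0],[-1,[0,0,2.4],0],[-1,[0,0,3.2],0],[-1,[0,0,4],0],[-1,[0,0,4.8],0],[-1,[0,0,4.8],0]]' 25;python3 -m creep '[[-1,[0,0,0],0],[-1,[0,0,0],0],[-1,[0,0,-1],0],[-1,[0,0,-2],0],[-1,[0,0,-4],0],[-1,[0,0,-7],0],[-1,[0,0,-10],0],[-1,[0,0,-10],0]]' 50; python3 -c "
from h import *
go([580,-367,144],.15)
for n in('top','scene'): cv2.imwrite(f'pics/{n}4.png',manip.camera(n)[:,:,::-1])
t=cv2.imread('pics/top4.png')[110:260,340:500];s=cv2.imread('pics/scene4.png')[200:350,120:280]
cv2.imwrite('pics/c4.png',np.hstack([cv2.resize(x,(400,375),interpolation=cv2.INTER_CUBIC) for x in(t,s)]))"
```

```text
clock: 6.95
eef_pos: [526.8, -375.8, 128.0]
eef_rot: [-3.14, 0.001, 0.151]
wrist_force: [0.9, -0.1, 0.7]
finger_gap: 23.9
finger_force: 25.0
clock: 7.75
eef_pos: [528.2, -376.9, 235.3]
eef_rot: [3.136, -0.005, 0.151]
wrist_force: [-0.3, 0.3, 0.3]
finger_gap: 22.9
finger_force: 50.0
from [ 528.2 -376.9  235.3] [179.66  -0.31   8.65] t 7.75 shift cm [ 5.27 -0.2   9.13] turn 0.01
```

View pics/c4.png

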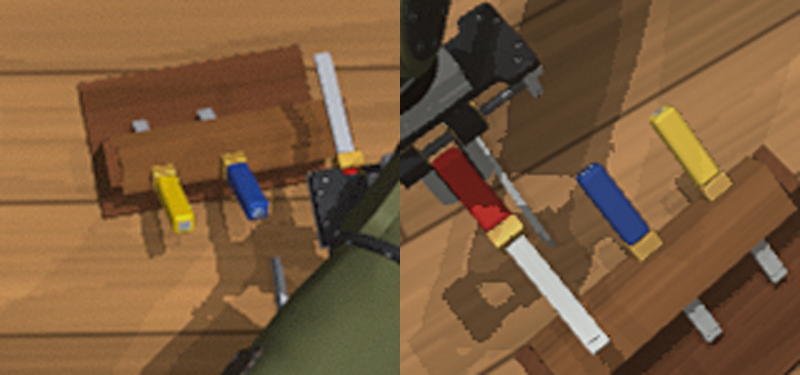

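After lifting, the chisel looks close to level. The tip is at top pixel (468.1,131.7) and scene pixel (198.5,338.9).

```bash
python3 -c "
from h import *
print(tri(('top',468.1,131.7),('scene',198.5,338.9)))
# blade/ferrule boundary
B,e=tri(('top',340+350/2.5-.3,110+153/2.5-.3),('scene',120+112/2.5-.3,200+238/2.5-.3));print(B,e)
print(manip.read_state()['eef_pos'],tilt('top',468.1,131.7),tilt('scene',198.5,338.9))
M=[]
for n,im in(('top','pics/top4.png'),): pass
go([455,160,207],.3)
"
```

```text
(array([ 693.84879827, -354.10804785,  224.05511145]), np.float64(0.6061580082202388))
[ 586.91765211 -369.2418028   246.65890783] 1.427359576537
[ 527.15587588 -376.18723204  230.34802449] (np.float64(-1.25), np.float64(2.3393679549731976), array([ 685.30115269, -352.14791721,  238.83840609])) (np.float64(21.0), np.float64(2.031099566396603), array([ 674.83235386, -353.73925624,  178.00915256]))
from [ 527.2 -376.2  230.3] [ 1.7994e+02 -5.0000e-02  8.6400e+00] t 7.85 shift cm [  0.92 -54.09   2.33] turn -1.71
```

```bash
python3 -m creep '[[-1,[0,0,-1],0],[-1,[0,0,-2.5],0],[-1,[0,0,-4],0],[-1,[0,0,-5],0],[-1,[0,-1,-5],0],[-1,[0,-3,-5],0],[-1,[0,-6,-5],0],[-1,[0,-9,-5],0],[-1,[0,-12,-5],0],[-1,[0,-15,-5],0],[-1,[0,-18,-5],0],[-1,[0,-21,-5],0]]' 50;python3 -m creep '[[-1,[0,-3,0],0],[-1,[0,-6,0],-0.3],[-1,[0,-9,0],-0.6],[-1,[0,-12,0],-0.9],[-1,[0,-15,0],-1.2],[-1,[0,-18,0],-1.5],[-1,[0,-21,0],-1.7],[-1,[0,-24,0],-1.7],[-1,[0,-27,0],-1.7],[-1,[0,-29.5,0],-1.7],[-1,[0,-31,0],-1.7],[-1,[0,-31,0],-1.7]]' 50; python3 -m creep '[[-1,[0,0,0],0],[-1,[0,0,0],0]]' 50; python3 -c "
from h import *
go([449.4,160.2,210],.3)"
```

```text
clock: 9.05
eef_pos: [494.6, -166.7, 278.6]
eef_rot: [-3.141, 0.001, 0.151]
wrist_force: [0.4, 0.8, -0.8]
finger_gap: 22.9
finger_force: 50.0
clock: 10.25
eef_pos: [447.8, 139.5, 278.6]
eef_rot: [-3.141, 0.001, 0.302]
wrist_force: [-0.5, -0.1, -1.4]
finger_gap: 22.9
finger_force: 50.0
clock: 10.45
eef_pos: [448.8, 137.4, 279.2]
eef_rot: [3.142, 0.0, 0.299]
wrist_force: [0.6, -0.3, -0.6]
finger_gap: 23.0
finger_force: 50.0
from [448.8 137.4 279.2] [1.800e+02 3.000e-02 1.711e+01] t 10.45 shift cm [ 0.73 -2.16  6.92] turn -0.02
```

Lower to inspection height, then measure.

```bash
python3 -m creep '[[-1,[0.3,-1,1],0],[-1,[0.7,-2.2,2.5],0],[-1,[0.7,-2.2,4],0],[-1,[0.7,-2.2,5.5],0],[-1,[0.7,-2.2,6.5],0],[-1,[0.7,-2.2,6.9],0],[-1,[0.7,-2.2,6.9],0],[-1,[0.7,-2.2,6.9],0],[-1,[0.7,-2.2,6.9],0]]' 50; python3 -c "
from h import *
G=np.array([449.4,160.2,215])
st=manip.read_state();print(st['eef_pos'],st['eef_rot'])
ims=[]
for n in('top','scene'):
    im=manip.camera(n)[:,:,::-1];cv2.imwrite(f'pics/{n}5.png',im)
    c=proj(n,[[540,188,212]])[0].round().astype(int);c-= [40,50];print(n,c)
    ims.append(cv2.resize(im[c[1]:c[1]+100,c[0]:c[0]+80],None,fx=5,fy=5,interpolation=cv2.INTER_CUBIC))
cv2.imwrite('pics/c5.png',np.hstack(ims))"
```

```text
clock: 11.35
eef_pos: [449.4, 161.1, 211.1]
eef_rot: [-3.142, -0.001, 0.299]
wrist_force: [-0.1, 0.2, -0.2]
finger_gap: 22.7
finger_force: 50.0
[449.42407861 161.12307497 211.06439677] [-3.14159043e+00 -1.07119462e-03  2.99092445e-01]
top [221 144]
scene [332 107]
```

View pics/c5.png

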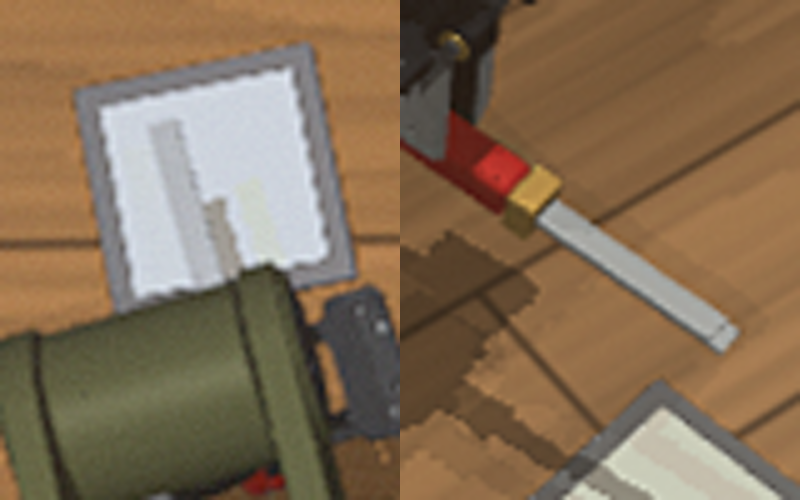

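In the left (top) half the blade is the grey strip over the pad, with its tip at about (166,122), i.e. top pixel (253.8,168). In the right (scene) half the tip is at about (730,341), i.e. pixel (397.6,174.8), and the blade/ferrule joint at about (545,212).

```bash
python3 -c "
from h import *
print(tri(('top',253.8,168),('scene',397.6,174.8)))
G=manip.read_state()['eef_pos']+[0,0,5]
for n,u,v in(('top',253.8,168),('scene',397.6,174.8)):
  for D in(160,165,170): print(n,D,tilt(n,u,v,D))
# joint in scene
for D in(50,55,60): print(D,tilt('scene',332+145/5-.4,107+212/5-.4,D))
im=cv2.imread('pics/scene5.png');w=(im.min(2)>175).astype(np.uint8)
k,l,s,c=cv2.connectedComponentsWithStats(w)
print([(c[i].round(1).tolist(),s[i,4]) for i in range(1,k) if s[i,4]>200])
# pad: corners of plate, top view initial & scene, z12
s0=cv2.imread('pics/scene0.png');m=((s0.min(2)>165)).astype(np.uint8)
k,l,s,c=cv2.connectedComponentsWithStats(m)
for i in range(1,k):
  if s[i,4]>300:
    o,d=ray('scene',*c[i]);print(c[i],s[i,4],o+d*(12-o[2])/d[2])
"
```

```text
(array([610.617029  , 208.5286324 , 205.13184254]), np.float64(1.0600653372293785))
top 160 (np.float64(-3.25), np.float64(2.235054638792984), array([601.97722187, 208.15141087, 224.97558253]))
top 165 (np.float64(2.0), np.float64(1.382872652498933), array([606.90505508, 209.67103049, 210.14631957]))
top 170 (np.float64(6.75), np.float64(0.7714616727533457), array([610.65304515, 210.82681622, 195.92337895]))
scene 160 (np.float64(5.5), np.float64(3.606785375595695), array([601.51922831, 208.01017719, 200.56941612]))
scene 165 (np.float64(4.75), np.float64(1.5572040701925647), array([606.45957696, 209.53365626, 202.24138228]))
scene 170 (np.float64(4.25), np.float64(0.49677785341018427), array([611.33237206, 211.03630352, 203.30629319]))
50 (np.float64(6.000000000000001), np.float64(3.6056674095062866), array([496.84587989, 175.73155334, 210.67831336]))
55 (np.float64(3.5), np.float64(1.7267750783433025), array([501.78756921, 177.25544584, 212.54706685]))
60 (np.float64(0.7500000000000001), np.float64(0.11579951431117752), array([506.65866544, 178.75756921, 215.11936079]))
[([460.4, 174.8], np.int32(1393)), ([388.0, 217.3], np.int32(1284))]
[460.47017045 174.79545455] 1408 [628.71626827 463.61963005  12.        ]
[386.79289585 214.77242625] 1661 [610.34307213 208.33451238  12.        ]
```

```bash
python3 -c "
from h import *
st=manip.read_state();G=st['eef_pos']+[0,0,5];w=st['eef_rot'][2]
for a in (-5,0,3,6,10):
  r=np.radians(a);d=np.array([np.cos(r)*np.cos(w),np.cos(r)*np.sin(w),-np.sin(r)])
  q=[]
  for n in('scene','top'):
    A,B=proj(n,[G+70*d,G+165*d]);q.append(np.degrees(np.arctan2(*(B-A)[::-1])))
  print(a,np.round(q,2))
im=cv2.imread('pics/scene5.png')
# blade mask: bright grey region near tip
g=im[140:182,352:400].astype(int);m=((g.min(2)>125)&(g.max(2)-g.min(2)<30)).astype(np.uint8)
k,l,s,c=cv2.connectedComponentsWithStats(m);i=1+s[1:,4].argmax();pts=cv2.findNonZero((l==i).astype(np.uint8))
vx,vy,x,y=cv2.fitLine(pts,cv2.DIST_L2,0,.01,.01).ravel();print('scene line',np.degrees(np.arctan2(vy,vx)),s[i,4],x+352,y+140)
im=cv2.imread('pics/top5.png');g=im[165:203,245:266].astype(int)
m=((g.min(2)<205)&(g.min(2)>140)&(g.max(2)-g.min(2)<30)).astype(np.uint8)
k,l,s,c=cv2.connectedComponentsWithStats(m);i=1+s[1:,4].argmax();pts=cv2.findNonZero((l==i).astype(np.uint8))
vx,vy,x,y=cv2.fitLine(pts,cv2.DIST_L2,0,.01,.01).ravel();print('top line',np.degrees(np.arctan2(vy,vx)),s[i])
p=manip.camera_params('wrist');print(p['origin']);cv2.imwrite('pics/w5.png',manip.camera('wrist')[:,:,::-1])
"
```

```text
-5 [  28.23 -107.81]
0 [  31.3 -107.3]
3 [  33.06 -106.99]
6 [  34.76 -106.67]
10 [  36.98 -106.25]
scene line 34.839115 249 379.494 161.59036
top line 76.78778 [  2   2  19  36 352]
[520.66105872 181.34134164 407.83712391]
```

View pics/w5.png

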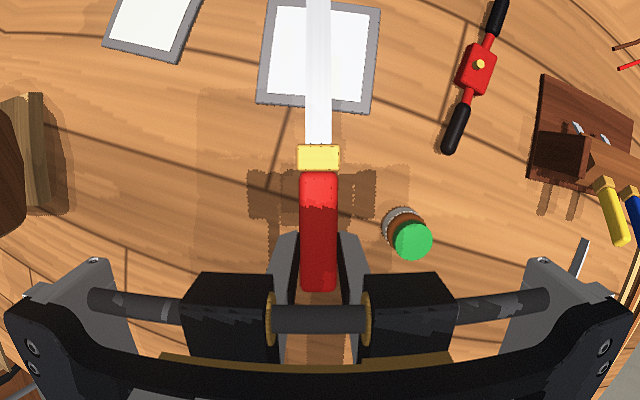

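The wrist view shows the blade at column 318, straight ahead of the tool and reaching over the pad; the rack, jar and spokeshave are undisturbed. The scene line fit says the tip is still about 5° low. There's time to spare, so I'll go back and pivot it the last few degrees on the rack edge.

```bash
python3 -m creep '[[-1,[0,0,-2],0],[-1,[0,0,-4],0],[-1,[0,1,-6],0.3],[-1,[0,3,-7],0.6],[-1,[0,6,-7],0.9],[-1,[0,9,-7],1.2],[-1,[0,12,-7],1.5],[-1,[0,15,-7],1.7],[-1,[0,18,-7],1.7],[-1,[0,21,-7],1.7],[-1,[0,24,-7],1.7],[-1,[0,24,-7],1.7]]' 50; python3 -c "
from h import *
go([497,-380.5,280],.15)"
```

```text
clock: 12.7
eef_pos: [520.3, -70.9, 280.1]
eef_rot: [3.141, 0.001, 0.148]
wrist_force: [0.5, 0.1, -0.0]
finger_gap: 23.0
finger_force: 50.0
from [520.3 -70.9 280.1] [1.7998e+02 3.0000e-02 8.4700e+00] t 12.7 shift cm [-6.870e+00  3.028e+01  1.000e-02] turn -0.02
```

```bash
python3 -m creep '[[-1,[-0.7,3,0],0],[-1,[-1.4,6,0],0],[-1,[-2.1,9,0],0],[-1,[-2.8,12,0],0],[-1,[-3.5,15,0],0],[-1,[-4.2,18,0],0],[-1,[-4.9,21,0],0],[-1,[-5.6,24,0],0],[-1,[-6.3,27,0],0],[-1,[-6.9,30.2,0],0],[-1,[-6.9,30.2,0],0],[-1,[-6.9,30.2,0],0]]' 50; python3 -c "
from h import *
go([497,-380.5,140],.15)
go([497,-380.5,116],.15)"
```

```text
clock: 13.9
eef_pos: [497.1, -377.0, 280.2]
eef_rot: [-3.141, 0.0, 0.15]
wrist_force: [0.1, 0.4, -0.7]
finger_gap: 22.9
finger_force: 50.0
from [ 497.1 -377.   280.2] [-1.7997e+02  1.0000e-02  8.6100e+00] t 13.9 shift cm [-0.06  0.35 14.02] turn 0.0
from [ 497.1 -377.   280.2] [-1.7997e+02  1.0000e-02  8.6100e+00] t 13.9 shift cm [-0.06  0.35 16.42] turn 0.0
```

```bash
python3 -m creep '[[-1,[0,0.3,3],0],[-1,[0,0.3,6],0],[-1,[0,0.3,9],0],[-1,[0,0.3,12],0],[-1,[0,0.3,13.5],0],[-1,[0,0.3,14.2],0],[-1,[0,0.3,14.8],0],[-1,[0,0.3,15.4],0],[-1,[0,0.3,16],0],[-1,[0,0.3,16.4],0],[-1,[0,0.3,16.4],0],[-1,[0,0.3,16.4],0]]' 25;python3 -m creep '[[-1,[0,0,0],0],[-1,[0,0,0],0],[-1,[0,0,0],0],[-1,[0,0,-0.5],0],[-1,[0,0,-1.5],0],[-1,[0,0,-3],0],[-1,[0,0,-5],0],[-1,[0,0,-7.5],0],[-1,[0,0,-10],0],[-1,[0,0,-10],0],[-1,[0,0,-10],0]]' 50; cat > m.py <<'E'
from h import *
st=manip.read_state();G=st['eef_pos']+[0,0,5];w=st['eef_rot'][2]
im=manip.camera('scene')[:,:,::-1]
aa=np.arange(-8,12,.5);th=[]
def d(a):
    r=np.radians(a);return np.array([np.cos(r)*np.cos(w),np.cos(r)*np.sin(w),-np.sin(r)])
for a in aa:
    A,B=proj('scene',[G+70*d(a),G+165*d(a)]);th.append(np.degrees(np.arctan2(*(B-A)[::-1])))
A,B=proj('scene',[G+55*d(3),G+175*d(3)]).round().astype(int)
m=((im.min(2)>125)&(im.max(2).astype(int)-im.min(2)<30)).astype(np.uint8)
roi=np.zeros_like(m);cv2.line(roi,tuple(map(int,A)),tuple(map(int,B)),1,22);m*=roi
k,l,s,c=cv2.connectedComponentsWithStats(m);i=1+s[1:,4].argmax();pts=cv2.findNonZero((l==i).astype(np.uint8))
vx,vy,x,y=cv2.fitLine(pts,cv2.DIST_L2,0,.01,.01).ravel();t=np.degrees(np.arctan2(vy,vx))
print('scene line',t,s[i],x,y,'tilt down',np.interp(t,th,aa),'expected mid',proj('scene',[G+d(0)*115,G+d(0)*170]).round(1).tolist(),'clock',st['clock'])
E
python3 m.py
```

```text
clock: 15.1
eef_pos: [497.6, -380.3, 116.7]
eef_rot: [3.141, -0.0, 0.151]
wrist_force: [-0.9, 0.4, -0.0]
finger_gap: 23.0
finger_force: 25.0
clock: 16.2
eef_pos: [497.5, -380.2, 216.9]
eef_rot: [3.141, -0.001, 0.151]
wrist_force: [0.3, 0.6, -2.0]
finger_gap: 23.0
finger_force: 50.0
scene line 50.405643 [156 286  39  44 449] 175.3029 307.50778 tilt down -8.0 expected mid [[175.5, 307.2], [192.0, 327.3]] clock 16.2
```

```bash
python3 -m creep '[[-1,[0,0,-2],0],[-1,[0,0,-4],0],[-1,[0,-1,-6],0],[-1,[0,-3,-6.3],0],[-1,[0,-6,-6.3],0],[-1,[0,-9,-6.3],0],[-1,[0,-12,-6.3],0],[-1,[0,-15,-6.3],0],[-1,[0,-18,-6.3],0],[-1,[0,-21,-6.3],0],[-1,[0,-24,-6.3],0],[-1,[0,-24,-6.3],0]]' 50;python3 -m creep '[[-1,[0,-2,0],-0.3],[-1,[0,-5,0],-0.6],[-1,[0,-8,0],-0.9],[-1,[0,-11,0],-1.2],[-1,[0,-14,0],-1.5],[-1,[0,-17,0],-1.7],[-1,[0,-20,0],-1.7],[-1,[0,-23,0],-1.7],[-1,[0,-26,0],-1.7],[-1,[0,-28,0],-1.7],[-1,[0,-28,0],-1.7],[-1,[0,-28,0],-1.7]]' 50; python3 -c "
from h import *
go([448,160,209],.3)"
```

```text
clock: 17.45
eef_pos: [460.9, -140.4, 278.8]
eef_rot: [-3.141, 0.001, 0.153]
wrist_force: [-0.1, 0.0, -0.9]
finger_gap: 22.9
finger_force: 50.0
clock: 18.65
eef_pos: [419.4, 133.5, 278.8]
eef_rot: [3.141, 0.001, 0.3]
wrist_force: [-0.1, 0.8, -1.1]
finger_gap: 22.7
finger_force: 50.0
from [419.4 133.5 278.8] [1.7999e+02 7.0000e-02 1.7180e+01] t 18.65 shift cm [ 3.51 -1.69  6.98] turn -0.0
```

```bash
python3 -m creep '[[-1,[1,-0.5,1],0],[-1,[2,-1,2.5],0],[-1,[3,-1.7,4],0],[-1,[3.5,-1.7,5.5],0],[-1,[3.5,-1.7,6.5],0],[-1,[3.5,-1.7,6.9],0],[-1,[3.5,-1.7,6.9],0],[-1,[3.5,-1.7,6.9],0],[-1,[3.5,-1.7,6.9],0]]' 50; python3 m.py; python3 -c "
from h import *
print(manip.read_state()['eef_pos'])
ims=[]
for n in('top','scene'):
    im=manip.camera(n)[:,:,::-1];cv2.imwrite(f'pics/{n}6.png',im)
    c=np.array([221,144] if n=='top' else [332,107])
    ims.append(cv2.resize(im[c[1]:c[1]+100,c[0]:c[0]+80],None,fx=5,fy=5,interpolation=cv2.INTER_CUBIC))
cv2.imwrite('pics/c6.png',np.hstack(ims))"
```

```text
clock: 19.55
eef_pos: [448.0, 160.4, 211.2]
eef_rot: [3.142, -0.001, 0.299]
wrist_force: [-0.0, -0.1, -1.1]
finger_gap: 22.8
finger_force: 50.0
scene line 31.550978 [360 146  41  27 243] 379.8107 158.74486 tilt down 0.4206246729092422 expected mid [[379.0, 160.0], [398.4, 171.8]] clock 19.55
[447.98006347 160.4667277  211.07408022]
```

View pics/c6.png

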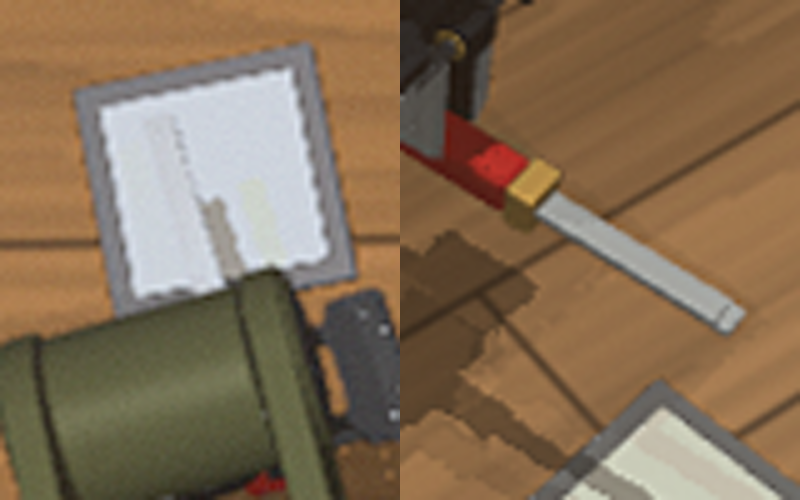

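The blade is now level to about 0.4°. The tip is at about (735,322) in the right half and (162,115) in the left. That puts it at about (609,210,215) mm, which is over the pad centre at (609,209) and about 20 cm above the pad.

```bash
python3 -c "
from h import *
print(tri(('top',253,166.6),('scene',398.6,171.)))
print(manip.read_state()['finger_gap']);print(manip.sign_off())"
```

```text
(array([611.20302511, 207.87867432, 222.21437594]), np.float64(1.05140876946256))
22.495420273502745
the job is handed in; nothing more can be done
None
```

I handed the job in with the red chisel still gripped and level to within about 1°. Its cutting edge is within a few mm of the pad's centre, about 20 cm above it, and the clock read about 20 s.

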